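# Put the brush and the spatula back in the microscope bench tray

## Task

Tidy the microscope bench: lay the brush with the teal handle in the tray compartment with the yellow floor, and the wooden-handled spatula in the compartment with the blue floor. Each must lie flat inside its compartment and parallel to its long sides (which end points where does not matter); set them down, do not drop them.

Things in the scene. Friction and masses are not known exactly. Their poses are not given: they have to be found in the camera images.
- brush_mid (a point): the brush with the teal handle, lying flat on the bench: 150 mm long, about 60 g; handle 20 mm wide and 20 mm high, bristles (rigid) 27 mm wide. Point: its centre, on the handle, 10 mm above its underside. Axes: x along it towards the bristles, y across, z up. The handle spans x -75 to +25 mm. A like brush with a red handle near by is not wanted.
- spatula_mid (a point): the spatula, lying flat on the bench: 150 mm long, about 60 g; wooden handle 20 mm wide and 20 mm high, steel blade 24 mm wide, 3 mm thick, at mid height. Point: its centre, on the handle, 10 mm above its underside. Axes: x along it towards the blade, y across, z up. The handle spans x -75 to +20 mm.
- yellow_slot (a point): centre of the top of the yellow pad, 6 mm above the bench, lining one compartment of the fixed white tray with dark blue rim (192 x 240 x 14 mm). Its three parallel compartments are 180 x 72 mm inside, at 78 mm pitch; the 6 mm walls rise 8 mm above the pad. Axes: x along the compartment, y across, z up. Any two are lined; the third holds a wooden stamp.
- blue_slot (a point): centre of the top of the blue pad, 6 mm above the bench, lining one compartment of the fixed white tray with dark blue rim (192 x 240 x 14 mm). Its three parallel compartments are 180 x 72 mm inside, at 78 mm pitch; the 6 mm walls rise 8 mm above the pad. Axes: x along the compartment, y across, z up. Any two are lined; the third holds a wooden stamp.
Not all that is in view belongs to the job. There is more than one size of the part that bears brush_mid; the job needs the middle-sized.

How it is judged:
By the outcome, as a careful person would: the job done as asked, in the order asked, and still so for the second after the job is handed in, with the robot touching nothing.
It also fails if it takes over 58 s, if anything falls off the work surface, if the arm or the gripper's body presses on something with over 40 N, if the wrist force passes 120 N, or if a joint passes its speed limit or range.

## Robot

A 6-joint arm with a two-finger parallel gripper is mounted at the origin on the work surface. World frame = base frame: x ahead of the robot, y to its left, z up, the work surface at z = 0. Lengths are in m, angles in rad, forces in N, time in s.
With the tool pointing down it reaches from about 0.375 to 0.825 m from the base axis. Payload 5.5 kg.
Tool frame: the origin (TCP) lies between the finger pads; the fingertips stand 14 mm ahead of it and the grasp point (between the pads) lies 5 mm behind it; z points along the fingers, y is the direction in which the jaws open and shut (so a half turn about z gives the same grasp; the last joint's range is limited). The gripper opens to 85 mm and grips with 20 to 120 N. Pads are 22 mm wide; open, the fingers measure 114 mm over their backs; the gripper's body (76 mm by 85 mm) begins 54 mm behind the grasp point. The pads swing forward as they close: fully open they stand 13 mm farther back than shut.
Start: joints at [1.274, 0.314, -0.047, 1.21, 0, 1.571], TCP at [0.175, 0.574, 0.216] pointing down, gripper open.
Joint ranges: [-2.67, 2.67], [-0.69, 1.73], [-1.03, 1.25], [-2.08, 2.16], [-1.42, 1.45], [-3.14, 3.14]. Speed limits (rad/s): [2.39, 2.39, 3.01, 3.14, 3.14, 3.14].

## Interface

Orientations are given as a rotation vector (axis times angle).
In Python, from plant import arm gives the robot as it stands.
- The arm moves only by the tool play_rows, never from a script. Its argument "series" is a list that holds one entry, the list of rows, each a list of 7 numbers: the closure in counts, from 0 (fully open) to 255 (shut), then the shift along the world's x, y, z in cm, then the turn, a rotation vector about the world's x, y, z in degrees. In form: [[[hand, dx, dy, dz, ax, ay, az], ...]]. A call has 1 to 12 rows; each row shifts and turns the pose as measured when the row begins; what a row does not reach is not made up. A row lasts 1/12 s, in which the tool goes at most 41.7 mm and 7.16 degrees, less where a joint would pass 70% of its speed; a pose out of reach is approached as far as the arm can. A call with a gripper value outside its range is refused whole. The fingers move at their own pace and stop on an object; the grip force is fixed at half the most. Time passes only in rows, so rows that do not move let the fingers close. It gives the time, the measured TCP pose, the force and the opening at its end, in the units of the state.
- arm.sense(): the state, without advancing time (a new reading comes with each control period).
- arm.snapshot(name): name is "side" or "top" or "wrist"; returns (picture, depth): 384x512x3 uint8, blue, green, red; 384x512 float32, m along the optical axis (not along the pixel's ray), 0 where there is no reading.
- arm.camera_params(name): a dict with "fx", "fy", "cx", "cy" (pixels), "R" (3x3) and "t" (3): a world point X has camera coordinates R X + t. Camera axes: x right, y down, z forward; pixel columns grow to the right and rows downward; lengths in m; the calibration is good to about 2 mm. A picture is of the moment at which its call begins: read the wrist's pose just before it. camera_params takes no time and is no camera call; for the wrist camera it gives the pose at the moment of the call.
- arm.close_job(): hands the job in, once; it reports no verdict.
Trained networks look in the newest picture that a camera, given by its name, has taken for a name from the list of things; names that differ only in an ending like _2 or _b are one class to them, and where a whole thing is asked for, a point or a joint stands for the part that bears it (a point fixed in the world has none). Each returns a list of dicts, best first, with "p" (0 to 1); they miss things now and then, are a little off and sometimes report something else, mostly with a low value. They report only what shows in the picture. A call takes as long as a camera call. They do not tell look-alikes from the thing itself.
- arm.boxes_of(label, camera): "centre" ([x, y, z] in m, in world coordinates, good to about 4 mm: the middle of the surface that is visible of it).
The state is a dict: "time": time; "joint_pos": joint angles; "dq": joint speeds; "effort": joint torques, N m; "eef_pos": TCP position; "orientation": TCP orientation; "ft_force": force on the tool from outside, world axes, zero at the start; "ft_torque": the same for the moment, N m; "gripper_width": finger opening in m.
Only numpy, scipy, OpenCV 4.12 (cv2) and the standard library are available. Lean on these libraries where they do the work, as an engineer would, in place of code of your own. Each camera call takes 0.05 s, during which the arm holds its last target. There are 200 camera calls.

## Working session

There is one attempt and no reset: what is moved stays moved. The work goes in short steps, Python scripts to look and compute and a tool call to move; the robot and the scene stay as the last step left them, time stands still between calls to the robot, and variables do not carry over. Pictures are saved under pics/ and viewed, about 8 in all and at most 12, crops included, and the job is handed in when it is done.

Besides the shell and the picture viewer there is one more tool, called after "Emit:" in YAML: its name, and indented under it one key for each argument. play_rows: Moves the arm, as the interface text tells. Its arguments: {"type":"object","properties":{"series":{"type":"array"}},"required":["series"]}

```bash
mkdir -p pics
cat > h.py <<'E'
import numpy as np, cv2
from plant import arm
def world(cam,u,v,d,P=None):
    P=P or arm.camera_params(cam)
    c=np.array([(u-P['cx'])/P['fx']*d,(v-P['cy'])/P['fy']*d,d])
    return np.array(P['R']).T@(c-np.array(P['t']))
def pix(cam,X,P=None):
    P=P or arm.camera_params(cam)
    c=np.array(P['R'])@np.array(X)+np.array(P['t'])
    return np.array([P['fx']*c[0]/c[2]+P['cx'],P['fy']*c[1]/c[2]+P['cy']])
def wgrid(D,P):
    v,u=np.mgrid[:D.shape[0],:D.shape[1]]
    c=np.stack([(u-P['cx'])/P['fx']*D,(v-P['cy'])/P['fy']*D,D],-1)
    return (c-np.array(P['t']))@np.array(P['R'])
E
python3 - <<'E'
from h import *
print(arm.sense())
for c in ['top','side']:
    I,D=arm.snapshot(c); np.savez(f'{c}0.npz',I=I,D=D)
    cv2.imwrite(f'pics/{c}0.png',cv2.resize(I,None,fx=1.5,fy=1.5))
    for n in ['brush_mid','spatula_mid','yellow_slot','blue_slot']:
        for r in arm.boxes_of(n,c): print(c,n,np.round(r['centre'],3),round(r['p'],2),pix(c,r['centre']).round())
E
```

```text
{'time': 0.0, 'joint_pos': array([ 1.27396635e+00,  3.14217024e-01, -4.80938995e-02,  1.21019489e+00,
        1.03725379e-05,  1.57080606e+00]), 'dq': array([ 0.00095799,  0.0016445 ,  0.00015494, -0.00099635, -0.00401825,
        0.00145209]), 'effort': array([-9.45604952e-04, -5.39587712e+01,  3.39750373e+01,  1.92562281e-02,
       -5.80999858e-05, -6.13034956e-06]), 'eef_pos': array([0.17531208, 0.57317803, 0.21523348]), 'orientation': array([-4.64525688e-01, -3.10679266e+00,  2.65310361e-03]), 'ft_force': array([ 0.0036249 , -0.46758348, -1.20847191]), 'ft_torque': array([ 0.00664729, -0.02452216, -0.00055818]), 'gripper_width': 0.08507849362944189}
top brush_mid [0.688 0.228 0.014] 0.9 [164. 112.]
top brush_mid [0.521 0.187 0.021] 0.82 [178. 179.]
top brush_mid [0.299 0.341 0.026] 0.78 [106. 277.]
top spatula_mid [0.524 0.321 0.018] 0.77 [121. 179.]
top spatula_mid [ 0.518 -0.147  0.008] 0.57 [321. 180.]
top yellow_slot [ 0.499 -0.296  0.009] 0.6 [384. 187.]
top yellow_slot [0.523 0.321 0.014] 0.46 [122. 179.]
top blue_slot [ 0.519 -0.144  0.007] 0.85 [319. 180.]
top blue_slot [0.522 0.183 0.02 ] 0.28 [180. 178.]
side brush_mid [0.687 0.226 0.01 ] 0.72 [294. 126.]
side brush_mid [0.307 0.326 0.022] 0.63 [157. 122.]
side brush_mid [0.523 0.183 0.016] 0.58 [243. 144.]
side brush_mid [ 0.516 -0.144  0.003] 0.39 [275. 242.]
side brush_mid [ 0.499 -0.299  0.01 ] 0.35 [290. 305.]
side spatula_mid [0.515 0.315 0.01 ] 0.79 [229. 116.]
side yellow_slot [ 0.499 -0.299  0.011] 0.72 [290. 305.]
side blue_slot [ 0.516 -0.143  0.005] 0.9 [275. 242.]
```

View pics/top0.png

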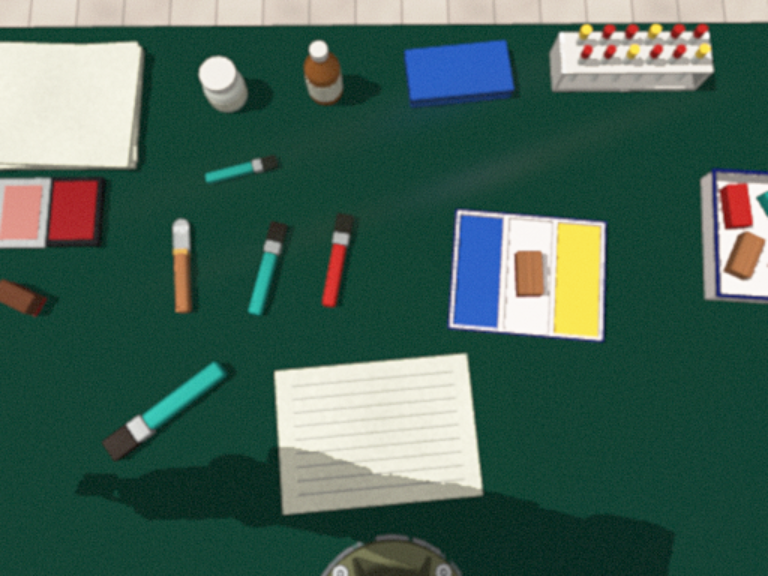

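View pics/side0.png

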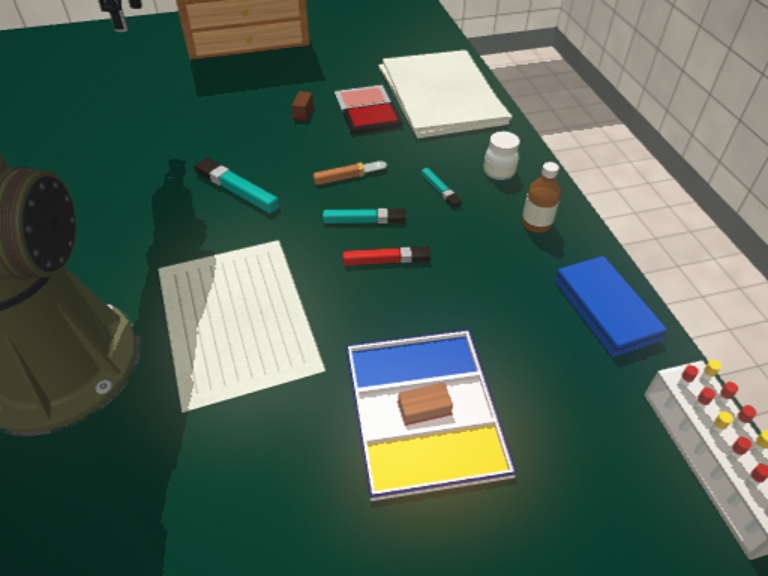

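Teal brushes in the top view (viewed pixels): small (240,168), middle (267,268), large (165,410); red look-alike (338,260). The middle-sized one at (267,268) fits the description. The spatula is at (182,265). The tray's blue slot is at (479,270) and the yellow at (579,280). Next I'll measure these and make a confirming crop.

```bash
cat > m.py <<'E'
from h import *
def objs(cam,I,D,P,verbose=True):
    H=cv2.cvtColor(I,cv2.COLOR_BGR2HSV); W=wgrid(D,P)
    rng={'teal':((80,120,90),(95,255,255)),'wood':((5,110,90),(18,255,255)),'yellow':((22,120,120),(35,255,255)),'blue':((105,150,90),(120,255,255))}
    for n,(a,b) in rng.items():
        m=cv2.inRange(H,np.array(a),np.array(b)); m[D<=0]=0
        k,L,S,C=cv2.connectedComponentsWithStats(m)
        for i in range(1,k):
            if S[i,4]<60: continue
            q=W[L==i]; z=np.median(q[:,2]); t=q[np.abs(q[:,2]-z)<0.006]
            (c,s,ang)=cv2.minAreaRect((t[:,:2]*1000).astype(np.float32))
            if s[0]<s[1]: s=s[::-1]; ang+=90
            print(cam,n,'px',C[i].round(),'ctr',np.round(c,1),'size',np.round(s,1),'axis deg',round((ang+90)%180-90,1),'z',round(z*1000,1), 'z95',round(np.percentile(q[:,2],95)*1000,1))
E
python3 - <<'E'
from m import *
for c in ['top','side']:
    f=np.load(f'{c}0.npz'); objs(c,f['I'],f['D'],arm.camera_params(c))
I=np.load('top0.npz')['I']
cv2.imwrite('pics/crop.png',cv2.resize(I[90:315,60:260],None,fx=3.5,fy=2.6,interpolation=cv2.INTER_CUBIC))
E
```

```text
top teal px [152. 115.] ctr [681.7 254.9] size [75.4 16.5] axis deg -75.0 z 13.8 z95 17.1
top teal px [174. 189.] ctr [498.5 195.6] size [98.5 20.2] axis deg -13.7 z 18.6 z95 21.6
top teal px [122. 263.] ctr [328.3 308.2] size [134.9  27.7] axis deg -52.7 z 25.2 z95 28.4
top wood px [214.  47.] ctr [820.5 101.4] size [51.1 36.6] axis deg 78.0 z 88.7 z95 103.9
top wood px [496. 170.] ctr [ 533.6 -559.1] size [69.  32.4] axis deg -28.3 z 31.1 z95 34.3
top wood px [121. 188.] ctr [502.5 321.2] size [93.9 22. ] axis deg 4.9 z 18.4 z95 21.4
top wood px [352. 182.] ctr [ 507.8 -218.8] size [66.7 36.9] axis deg -0.6 z 29.3 z95 32.2
top wood px [ 10. 197.] ctr [480.2 570.7] size [57.5 28.9] axis deg 63.8 z 33.0 z95 35.7
top yellow px [390.  20.] ctr [ 875.4 -310.2] size [15.3 13.5] axis deg -28.2 z 99.7 z95 103.4
top yellow px [436.  20.] ctr [ 876.6 -418.5] size [18.6 13.6] axis deg -58.9 z 98.9 z95 102.5
top yellow px [384. 186.] ctr [ 503.3 -299.3] size [177.1  68.8] axis deg -5.8 z 5.8 z95 8.5
top blue px [305.  47.] ctr [ 849.1 -120.8] size [170.5  91.7] axis deg -84.4 z 31.5 z95 34.3
t
[... 870 characters left out ...]
51.7 32.3] axis deg -33.3 z 86.2 z95 106.3
side wood px [283. 267.] ctr [ 508.4 -220.3] size [68.4 40.9] axis deg -0.7 z 28.7 z95 31.1
side yellow px [475. 245.] ctr [ 875.4 -310.1] size [17.2 14.8] axis deg 27.5 z 98.7 z95 101.5
side yellow px [482. 280.] ctr [ 842.  -381.1] size [18.2 14.4] axis deg 56.0 z 99.1 z95 102.0
side yellow px [290. 305.] ctr [ 502.9 -296. ] size [179.   68.9] axis deg -5.5 z 5.0 z95 7.3
side yellow px [508. 293.] ctr [ 872.  -416.5] size [14.9  8.7] axis deg 61.3 z 97.5 z95 101.6
side blue px [406. 203.] ctr [ 848.3 -120. ] size [170.9  93. ] axis deg -84.1 z 30.8 z95 33.3
side blue px [275. 241.] ctr [ 517.8 -139.2] size [176.1  65.5] axis deg -6.0 z 5.1 z95 7.3
```

View pics/crop.png

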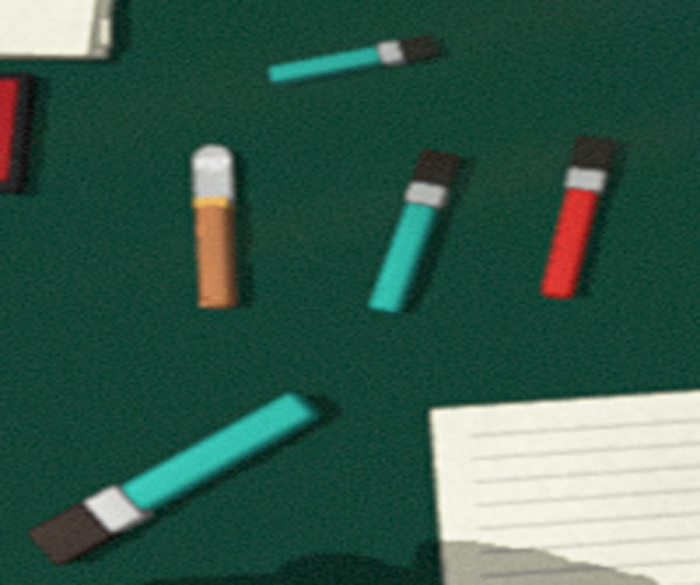

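The crop shows the middle teal brush at (415,230), the spatula at (215,230), the small brush at (350,60), the large one at (170,480) and the red one at (580,230). The middle teal brush is 99 x 20 mm on the handle, which matches, so it is confirmed. Moving to above it.

Emit:
play_rows:
  series:
    - [[0, 2.6, -2.9, -0.7, 0, 0, 0.3], [0, 2.6, -2.9, -0.7, 0, 0, 0.3], [0, 2.6, -2.9, -0.7, 0, 0, 0.3], [0, 2.6, -2.9, -0.7, 0, 0, 0.3], [0, 2.6, -2.9, -0.7, 0, 0, 0.3], [0, 2.6, -2.9, -0.7, 0, 0, 0.3], [0, 2.6, -2.9, -0.7, 0, 0, 0.3], [0, 2.6, -2.9, -0.7, 0, 0, 0.3], [0, 2.6, -2.9, -0.7, 0, 0, 0.3], [0, 2.6, -2.9, -0.7, 0, 0, 0.3], [0, 2.6, -2.9, -0.7, 0, 0, 0.3], [0, 2.6, -2.9, -0.7, 0, 0, 0.3]]

```text
time: 1.5
eef_pos: [0.4939, 0.2174, 0.1321]
orientation: [0.337, 3.12, 0.018]
ft_force: [0.4, 0.9, -0.0]
gripper_width: 0.0853
```

```bash
cat > w.py <<'E'
from m import *
import sys
from scipy.spatial.transform import Rotation as Ro
s=arm.sense(); P=arm.camera_params('wrist'); I,D=arm.snapshot('wrist')
R=Ro.from_rotvec(s['orientation']).as_matrix(); y=R[:,1]
print('t',s['time'],'tcp mm',(s['eef_pos']*1000).round(1),'jaw deg',np.degrees(np.arctan2(y[1],y[0])).round(1),'tool z',R[:,2].round(3),'w',s['gripper_width'],'f',s['ft_force'].round(1))
objs('wrist',I,D,P)
if len(sys.argv)>1: cv2.imwrite(f'pics/{sys.argv[1]}.png',I)
E
python3 w.py w1
```

```text
t 1.5 tcp mm [493.9 217.4 132.1] jaw deg 77.7 tool z [ 0.005  0.011 -1.   ] w 0.08525269410750039 f [ 0.4  0.9 -0. ]
wrist teal px [283.  14.] ctr [358.3 270.8] size [35.9 26.3] axis deg -52.9 z 27.3 z95 28.8
wrist teal px [237. 184.] ctr [499.6 197.6] size [100.4  19.1] axis deg -14.1 z 20.6 z95 21.8
wrist teal px [328. 319.] ctr [681.3 257.1] size [74.6 16.6] axis deg -75.4 z 15.8 z95 17.3
wrist wood px [364. 163.] ctr [504.8 323.1] size [100.2  20.8] axis deg 4.3 z 20.5 z95 21.8
```

View pics/w1.png

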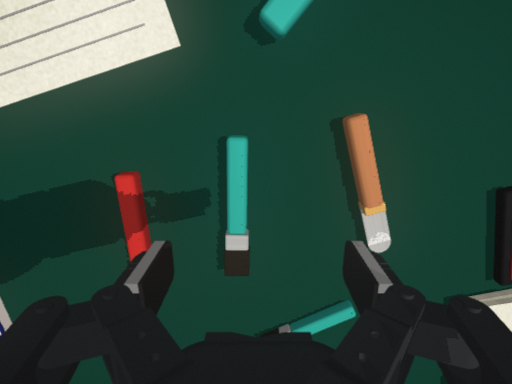

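Wrist view: the middle brush is at (237,205) between the fingers, the red one at (130,215), and the spatula at (365,180). All three views agree on the poses. Moving over the grasp point.

Emit:
play_rows:
  series:
    - [[0, 1.5, -1.4, 0, -0.6, 0.3, -1.7], [0, 1.5, -1.4, 0, 0, 0, 0], [0, 0.3, -0.3, -2, 0, 0, 0], [0, 0, 0, -2, 0, 0, 0], [0, 0, 0, -2, 0, 0, 0], [0, 0, 0, -2, 0, 0, 0], [0, 0, 0, 0, 0, 0, 0], [0, 0, 0, 0, 0, 0, 0]]

```text
time: 2.22
eef_pos: [0.5373, 0.1744, 0.0494]
orientation: [0.413, 3.108, -0.005]
ft_force: [0.6, 0.1, 0.8]
gripper_width: 0.0855
```

```bash
python3 w.py
```

```text
t 2.2167 tcp mm [537.3 174.4  49.4] jaw deg 74.9 tool z [ 0.006 -0.004 -1.   ] w 0.08546305392656947 f [0.6 0.1 0.8]
wrist teal px [258. 147.] ctr [540.7 184. ] size [420.6 275.3] axis deg 76.7 z 0.9 z95 2.7
wrist teal px [ 82. 298.] ctr [582.3  10.2] size [32.2  7.8] axis deg -82.3 z 0.9 z95 2.1
wrist teal px [ 91. 372.] ctr [657.  -21.7] size [40.6 35.3] axis deg 75.9 z 0.9 z95 1.8
wrist teal px [425. 372.] ctr [741.6 285.4] size [40.1 34.4] axis deg 66.0 z 1.0 z95 1.9
wrist wood px [458.  97.] ctr [504.8 322.6] size [99.  20.9] axis deg 4.5 z 18.1 z95 21.3
```

Emit:
play_rows:
  series:
    - [[0, -1.4, 1.6, 0, 0, 0.3, 1.1], [0, 0, 0, 0, 0, 0, 0], [0, 0, 0, 0, 0, 0, 0], [0, 0, 0, -1.5, 0, 0, 0], [0, 0, 0, -1.4, 0, 0, 0], [0, 0, 0, 0, 0, 0, 0], [0, 0, 0, 0, 0, 0, 0]]

```text
time: 2.85
eef_pos: [0.5291, 0.1936, 0.0291]
orientation: [0.38, 3.105, 0.002]
ft_force: [0.6, -0.7, -0.2]
gripper_width: 0.0856
```

Emit:
play_rows:
  series:
    - [[0, -0.5, -0.3, -1.2, 0, 0, 0], [0, 0, 0, 0, 0, 0, 0], [0, 0, 0, 0, 0, 0, 0]]

```text
time: 3.1
eef_pos: [0.5268, 0.1912, 0.0206]
orientation: [0.381, 3.101, 0.005]
ft_force: [0.2, -0.1, 0.6]
gripper_width: 0.0855
```

Emit:
play_rows:
  series:
    - [[0, -0.3, -0.1, -0.5, 0, 0, 0], [255, 0, 0, 0, 0, 0, 0], [255, 0, 0, 0, 0, 0, 0], [255, 0, 0, 0, 0, 0, 0], [255, 0, 0, 0, 0, 0, 0], [255, 0, 0, 0, 0, 0, 0], [255, 0, 0, 0, 0, 0, 0], [255, 0, 0, 0, 0, 0, 0], [255, 0, 0, 0, 0, 0, 0], [255, 0, 0, 0, 0, 0, 0], [255, 0, 0, 0, 0, 0, 0], [255, 0, 0, 0, 0, 0, 0]]

```text
time: 4.1
eef_pos: [0.5265, 0.191, 0.0188]
orientation: [0.381, 3.097, 0.009]
ft_force: [-0.4, -0.1, 0.5]
gripper_width: 0.0
```

The jaws closed on nothing, so I'll look.

```bash
python3 w.py w2
python3 - <<'E'
from m import *
for c in ['top','side']:
    I,D=arm.snapshot(c); np.savez(f'{c}1.npz',I=I,D=D); print(c); 
    objs(c,I,D,arm.camera_params(c))
I=cv2.resize(I[80:230,130:330],None,fx=4,fy=4); cv2.imwrite('pics/s2.png',np.vstack([I[:576]]))
E
```

```text
t 4.1 tcp mm [526.5 191.   18.8] jaw deg 76.0 tool z [ 0.022  0.003 -1.   ] w 3.9985477965429e-05 f [-0.4 -0.1  0.5]
wrist teal px [261. 130.] ctr [501.7 257.4] size [415.2 213.4] axis deg 52.8 z 0.9 z95 2.9
wrist teal px [  2. 213.] ctr [481.7  33.8] size [15.7  4.3] axis deg -23.5 z 0.8 z95 1.8
wrist teal px [194. 269.] ctr [552.2 132.2] size [60.9 23.5] axis deg 88.4 z 0.9 z95 1.9
wrist teal px [ 30. 340.] ctr [584.3  -5.7] size [89.7 28.2] axis deg -68.9 z 0.9 z95 1.8
wrist teal px [164. 325.] ctr [594.9 101.8] size [24.8  5.2] axis deg -64.6 z 0.9 z95 19.0
wrist teal px [352. 326.] ctr [630.2 239.8] size [25.1  5.3] axis deg 35.9 z 1.0 z95 1.8
wrist teal px [258. 331.] ctr [617.3 169.4] size [11.  9.] axis deg -7.8 z 0.9 z95 1.9
wrist wood px [465. 129.] ctr [504.3 322.4] size [98.8 20.7] axis deg 4.6 z 17.7 z95 21.2
top
top teal px [163. 112.] ctr [688.4 229.7] size [21.9 15.7] axis deg -71.9 z 14.1 z95 356.7
top wood px [214.  47.] ctr [820.3 101.1] size [49.1 36.7] axis deg 77.3 z 89.0 z95 104.7
top wood px [496. 170.] ctr [ 533.1 -559.5] size [67.1 33.8] axis deg -29.8 z 31.
[... 1349 characters left out ...]
 [51.5 30.9] axis deg -34.3 z 85.9 z95 106.5
side wood px [283. 269.] ctr [ 508.3 -220.7] size [69.2 40.7] axis deg 0.1 z 28.4 z95 31.0
side yellow px [475. 245.] ctr [ 876.  -309.8] size [17.9 15.3] axis deg -7.7 z 98.9 z95 101.4
side yellow px [482. 280.] ctr [ 840.6 -382. ] size [16.7 15.7] axis deg 0.9 z 98.1 z95 101.7
side yellow px [290. 305.] ctr [ 502.7 -295.2] size [178.7  70. ] axis deg -5.7 z 5.0 z95 7.3
side yellow px [508. 292.] ctr [ 872.2 -416.1] size [16.3  8.8] axis deg 60.9 z 97.6 z95 102.2
side blue px [406. 203.] ctr [ 848.6 -120.3] size [171.1  92.6] axis deg -84.3 z 30.8 z95 33.4
side blue px [272. 240.] ctr [ 517.8 -139.2] size [177.5  65.9] axis deg -5.7 z 5.0 z95 7.4
```

View pics/s2.png

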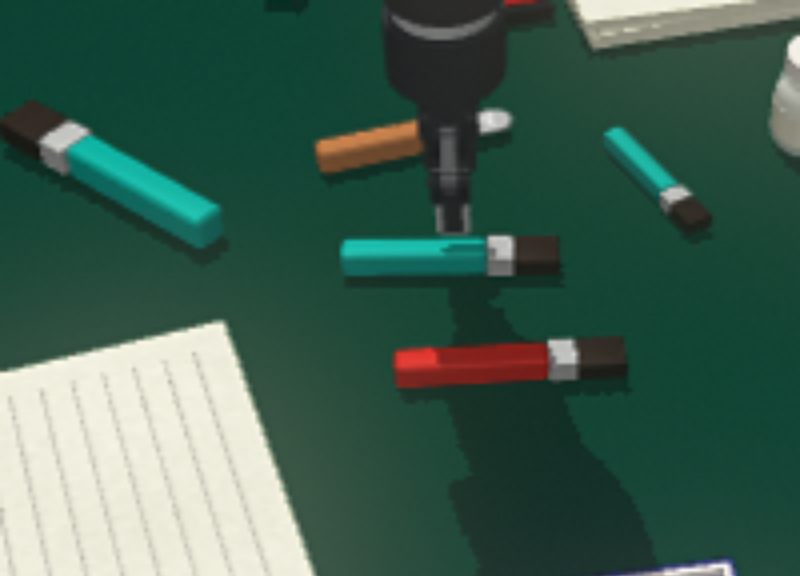

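The side crop shows the closed fingertip at crop (453,235), just above or behind the unmoved brush at (450,255). I'll measure where the tip really is.

Run:
```python
from h import *
s=arm.sense(); X=s['eef_pos']; print(X, s['ft_force'],s['effort'].round(2))
f=np.load('side1.npz'); D=f['D'];P=arm.camera_params('side')
W=wgrid(D,P)*1000
print(D.shape)
for v in range(104,150,2): print(v,[tuple(W[v,u].round().astype(int)) for u in (240,243,246)])
for z in (0.005,0.019,0.03,.05): print(z,pix('side',[X[0],X[1],z]).round(1))
```

```text
[0.52647679 0.19101744 0.01880966] [ 0.05424529 -0.19936696 -0.41312599] [ 0.000e+00 -5.177e+01  2.782e+01 -2.200e-01 -2.000e-02  0.000e+00]
(384, 512)
104 [(np.int64(511), np.int64(156), np.int64(169)), (np.int64(519), np.int64(155), np.int64(169)), (np.int64(526), np.int64(153), np.int64(168))]
106 [(np.int64(511), np.int64(154), np.int64(165)), (np.int64(518), np.int64(154), np.int64(164)), (np.int64(525), np.int64(151), np.int64(164))]
108 [(np.int64(511), np.int64(154), np.int64(159)), (np.int64(518), np.int64(153), np.int64(158)), (np.int64(530), np.int64(172), np.int64(142))]
110 [(np.int64(511), np.int64(156), np.int64(151)), (np.int64(517), np.int64(151), np.int64(154)), (np.int64(529), np.int64(168), np.int64(139))]
112 [(np.int64(511), np.int64(155), np.int64(146)), (np.int64(519), np.int64(156), np.int64(144)), (np.int64(529), np.int64(169), np.int64(132))]
114 [(np.int64(511), np.int64(154), np.int64(141)), (np.int64(518), np.int64(152), np.int64(140)), (np.int64(536), np.int64(196), np.int64(104))]
116 [(np.int64(510), np.int64(153), np.int64(135)), (np.int64(517), np.i
[... 1752 characters left out ...]
64(19)), (np.int64(535), np.int64(193), np.int64(18))]
142 [(np.int64(517), np.int64(189), np.int64(18)), (np.int64(525), np.int64(187), np.int64(18)), (np.int64(532), np.int64(184), np.int64(19))]
144 [(np.int64(515), np.int64(182), np.int64(17)), (np.int64(523), np.int64(182), np.int64(15)), (np.int64(531), np.int64(178), np.int64(17))]
146 [(np.int64(515), np.int64(183), np.int64(9)), (np.int64(523), np.int64(179), np.int64(10)), (np.int64(530), np.int64(176), np.int64(11))]
148 [(np.int64(515), np.int64(181), np.int64(3)), (np.int64(523), np.int64(181), np.int64(2)), (np.int64(531), np.int64(180), np.int64(1))]
0.005 [243.3 144.5]
0.019 [243.3 140.7]
0.03 [243.2 137.6]
0.05 [243.1 131.9]
```

View pics/w2.png

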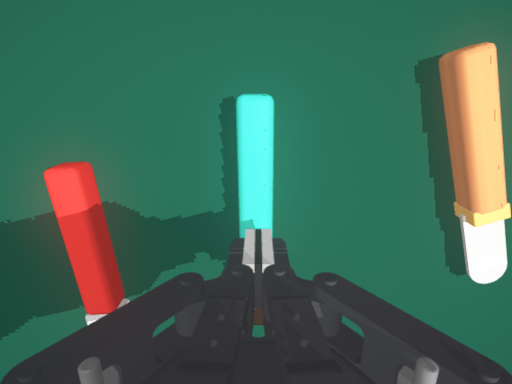

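Run:
```python
from h import *
P=arm.camera_params('wrist');I,D=arm.snapshot('wrist');W=wgrid(D,P)*1000
X=arm.sense()['eef_pos']
for z in(0,.005,.019,.03,.05): print(z,pix('wrist',[X[0],X[1],z]).round())
for v in range(150,384,10): print(v,[tuple(int(a) for a in W[v,u].round()) if D[v,u]>0 else None for u in (240,248,256,264,272)])
```

```text
0 [256. 217.]
0.005 [256. 221.]
0.019 [256. 231.]
0.03 [256. 240.]
0.05 [256. 259.]
150 [(477, 195, 21), (478, 199, 20), (479, 203, 21), (480, 207, 20), (482, 211, 18)]
160 [(482, 193, 20), (483, 197, 22), (484, 202, 21), (485, 206, 22), (487, 210, 17)]
170 [(488, 192, 20), (489, 196, 21), (490, 200, 22), (491, 204, 20), (493, 209, 18)]
180 [(493, 190, 20), (495, 194, 20), (496, 199, 20), (497, 203, 20), (499, 207, 17)]
190 [(499, 189, 19), (500, 193, 21), (501, 197, 21), (502, 202, 21), (505, 206, 17)]
200 [(505, 187, 19), (506, 191, 19), (507, 196, 20), (508, 200, 20), (510, 205, 18)]
210 [(511, 185, 19), (511, 190, 22), (512, 195, 22), (514, 199, 20), (524, 202, 0)]
220 [(517, 184, 20), (518, 188, 20), (519, 193, 20), (520, 197, 22), (531, 201, 0)]
230 [(523, 182, 20), (514, 190, 41), (515, 194, 41), (516, 198, 41), (537, 199, 2)]
240 [(517, 185, 44), (514, 190, 52), (515, 194, 51), (516, 198, 53), (521, 201, 44)]
250 [(517, 186, 55), (514, 190, 61), (515, 194, 61), (516, 197, 61), (516, 201, 62)]
260 [(517, 186, 63), (514, 191, 70), (514, 194, 70), (516, 197, 69), (517, 200, 69)]
[... 342 characters left out ...]
, 191, 107), (527, 188, 84), (583, 177, 18), (529, 193, 83), (510, 200, 105)]
320 [(507, 191, 111), (531, 186, 84), (591, 175, 18), (534, 192, 83), (514, 199, 105)]
330 [(509, 191, 112), (531, 186, 89), (616, 169, 1), (536, 192, 86), (517, 198, 106)]
340 [(513, 189, 111), (514, 191, 110), (514, 194, 111), (516, 196, 110), (516, 198, 111)]
350 [(512, 190, 116), (513, 192, 116), (514, 194, 115), (515, 196, 115), (516, 198, 114)]
360 [(513, 190, 118), (513, 192, 118), (513, 194, 118), (514, 196, 118), (515, 198, 118)]
370 [(513, 190, 120), (513, 192, 121), (513, 194, 121), (513, 196, 122), (514, 198, 121)]
380 [(513, 190, 124), (513, 192, 124), (513, 194, 124), (514, 196, 124), (515, 198, 123)]
```

The wrist view shows the closed pads at (258,245), over the brush. Both cameras put the tips at about z = 35 mm while the TCP reads 19 mm. So the tips sit about 15 mm behind the stated TCP, not 14 mm ahead of it. I'll open and descend in measured steps, watching the force.

Emit:
play_rows:
  series:
    - [[0, 0, 0, 0, -0.2, 1.2, 0], [0, 0, 0, 0, 0, 0, 0], [0, 0, 0, 0, 0, 0, 0], [0, 0, 0, 0, 0, 0, 0], [0, 0, 0, 0, 0, 0, 0], [0, 0, 0, 0, 0, 0, 0], [0, -0.2, 0, -0.8, 0, 0, 0], [0, 0, 0, -0.6, 0, 0, 0], [0, 0, 0, 0, 0, 0, 0], [0, 0, 0, 0, 0, 0, 0]]

```text
time: 5.13
eef_pos: [0.5234, 0.1908, 0.003]
orientation: [0.383, 3.116, -0.0]
ft_force: [1.5, -0.9, 0.9]
gripper_width: 0.0856
```

```bash
python3 w.py | head -1
python3 - <<'E'
from h import *
P=arm.camera_params('wrist');I,D=arm.snapshot('wrist');W=wgrid(D,P)*1000
m=(W[...,2]>23)&(W[...,2]<75)&(D>0)&(abs(W[...,0]-515)<25)&(abs(W[...,1]-191)<75)
q=W[m]; print(len(q), q.min(0).round(), np.percentile(q[:,2],[1,5,20]).round())
l=q[q[:,2]<np.percentile(q[:,2],5)]; print(l[:8].round())
E
```

```text
t 5.1333 tcp mm [523.4 190.8   3. ] jaw deg 76.0 tool z [ 0.002 -0.001 -1.   ] w 0.0855671452500919 f [ 1.5 -0.9  0.9]
5120 [498. 131.  23.] [34. 37. 45.]
[[501. 194.  23.]
 [501. 147.  36.]
 [501. 147.  36.]
 [502. 147.  34.]
 [501. 149.  37.]
 [501. 149.  36.]
 [502. 149.  36.]
 [502. 150.  36.]]
```

Emit:
play_rows:
  series:
    - [[0, 0, 0, -0.8, 0, 0, 0], [0, 0, 0, -0.4, 0, 0, 0], [0, 0, 0, 0, 0, 0, 0], [0, 0, 0, 0, 0, 0, 0]]

```text
time: 5.57
eef_pos: [0.5239, 0.191, -0.0098]
orientation: [0.383, 3.116, 0.0]
ft_force: [1.0, 0.2, -0.7]
gripper_width: 0.0853
```

Emit:
play_rows:
  series:
    - [[255, 0, 0, -0.3, 0, 0, 0], [255, 0, 0, 0, 0, 0, 0], [255, 0, 0, 0, 0, 0, 0], [255, 0, 0, 0, 0, 0, 0], [255, 0, 0, 0, 0, 0, 0], [255, 0, 0, 0, 0, 0, 0], [255, 0, 0, 0, 0, 0, 0], [255, 0, 0, 0, 0, 0, 0], [255, 0, 0, 0, 0, 0, 0]]

```text
time: 6.32
eef_pos: [0.5245, 0.1912, -0.0125]
orientation: [0.383, 3.115, 0.001]
ft_force: [0.5, 0.1, -1.0]
gripper_width: 0.0186
```

Gripped, with an opening of 18.6 mm. Lifting.

Emit:
play_rows:
  series:
    - [[255, 0, 0, 1, 0, 0, 0], [255, 0, 0, 2, 0, 0, 0], [255, 0, 0, 2, 0, 0, 0], [255, 0, 0, 2, 0, 0, 0], [255, 0, 0, 0, 0, 0, 0], [255, 0, 0, 0, 0, 0, 0], [255, 0, 0, 0, 0, 0, 0]]

```text
time: 6.9
eef_pos: [0.5227, 0.1905, 0.062]
orientation: [0.383, 3.117, -0.001]
ft_force: [0.1, -1.0, -0.4]
gripper_width: 0.0187
```

```bash
python3 w.py | head -4
```

```text
t 6.9 tcp mm [522.7 190.5  62. ] jaw deg 76.0 tool z [ 0.001 -0.001 -1.   ] w 0.018654924502945678 f [ 0.1 -1.  -0.4]
wrist teal px [287. 141.] ctr [508.9 254.4] size [492.3 271.8] axis deg 57.4 z 1.0 z95 95.5
wrist teal px [175. 261.] ctr [562.3 108.2] size [29.1  9. ] axis deg -16.3 z 0.9 z95 1.8
wrist teal px [ 46. 322.] ctr [593.8 -35.2] size [150.4  41.5] axis deg -69.3 z 0.9 z95 1.8
```

Emit:
play_rows:
  series:
    - [[255, -0.1, -2, 0, 0, 0, 0.6], [255, -0.1, -3.8, 0, 0, 0, 0.7], [255, -0.1, -3.8, 0, 0, 0, 0.7], [255, -0.2, -3.8, 0, 0, 0, 0.7], [255, -0.2, -3.8, 0, 0, 0, 0.7], [255, -0.2, -3.8, 0, 0, 0, 0.7], [255, -0.2, -3.8, 0, 0, 0, 0.7], [255, -0.2, -3.8, 0, 0, 0, 0.7], [255, -0.2, -3.8, 0, 0, 0, 0.7], [255, -0.2, -3.8, 0, 0, 0, 0.7], [255, -0.1, -3.8, 0, 0, 0, 0.7], [255, -0.1, -3.8, 0, 0, 0, 0.7]]

```text
time: 7.95
eef_pos: [0.4914, -0.2569, 0.0498]
orientation: [-0.121, -3.124, -0.006]
ft_force: [0.7, 0.5, -0.1]
gripper_width: 0.0186
```

Emit:
play_rows:
  series:
    - [[255, 0, 0, 0, 0, 0, 0], [255, 0, 0, 0, 0, 0, 0], [255, 0, 0, 0, 0, 0, 0]]

```text
time: 8.2
eef_pos: [0.4887, -0.2648, 0.0467]
orientation: [-0.138, -3.12, -0.003]
ft_force: [-0.8, -0.0, -0.2]
gripper_width: 0.0187
```

```bash
python3 w.py | head -4;python3 w.py | grep yellow
```

```text
t 8.2 tcp mm [ 488.7 -264.8   46.7] jaw deg 84.9 tool z [-0.019  0.003 -1.   ] w 0.018712270007259054 f [-0.8 -0.  -0.2]
wrist teal px [258. 195.] ctr [ 464.9 -261.6] size [100.5  19.4] axis deg -4.5 z 80.9 z95 82.3
wrist wood px [329. 231.] ctr [ 506.3 -219.1] size [64.4 39.3] axis deg 0.7 z 30.9 z95 31.9
wrist yellow px [197. 179.] ctr [ 478.9 -304.2] size [133.9  51.6] axis deg -5.5 z 6.9 z95 8.0
wrist yellow px [197. 180.] ctr [ 479.1 -304. ] size [134.2  52.2] axis deg -5.7 z 6.9 z95 8.0
wrist yellow px [233. 317.] ctr [ 582.5 -291.7] size [20.1  3.4] axis deg -8.5 z 7.0 z95 70.2
```

Emit:
play_rows:
  series:
    - [[255, 1.4, -3.3, 0, -0.2, -1.1, -0.9], [255, 0, 0, 0, 0, 0, 0], [255, 0, 0, 0, 0, 0, 0], [255, 0, 0, 0, 0, 0, 0]]

```text
time: 8.63
eef_pos: [0.5037, -0.2914, 0.046]
orientation: [-0.149, -3.137, -0.004]
ft_force: [0.6, 0.3, -1.0]
gripper_width: 0.0188
```

```bash
python3 w.py | egrep 'tcp|teal|yellow'; python3 -c "
from m import *
I,D=arm.snapshot('top'); objs('top',I,D,arm.camera_params('top'))" | egrep 'yellow|blue'
```

```text
t 8.6333 tcp mm [ 503.7 -291.4   46. ] jaw deg 84.6 tool z [-0.001  0.002 -1.   ] w 0.018768861382105047 f [ 0.6  0.3 -1. ]
wrist teal px [258. 196.] ctr [ 479.6 -288. ] size [100.1  19.3] axis deg -4.7 z 79.6 z95 80.7
wrist yellow px [243. 145.] ctr [ 482.3 -294.4] size [138.5  71.2] axis deg -5.5 z 6.9 z95 8.0
top yellow px [390.  20.] ctr [ 876.4 -309.8] size [16.9 13. ] axis deg -41.3 z 99.0 z95 103.4
top yellow px [436.  20.] ctr [ 876.6 -417.8] size [18.4 13.2] axis deg -44.9 z 99.0 z95 101.9
top yellow px [378. 157.] ctr [ 571.7 -287.4] size [43.2 29.4] axis deg -2.2 z 5.7 z95 63.4
top yellow px [381. 203.] ctr [ 469.3 -295.5] size [109.7  68.1] axis deg -5.4 z 5.8 z95 9.3
top blue px [305.  47.] ctr [ 849.5 -121.3] size [170.7  93.5] axis deg -84.7 z 31.5 z95 34.4
top blue px [306.  67.] ctr [ 804.2 -121.5] size [160.2   3.5] axis deg -84.1 z 12.6 z95 18.4
top blue px [319. 180.] ctr [ 518.9 -143.1] size [174.4  65.2] axis deg -5.6 z 5.5 z95 8.4
```

Emit:
play_rows:
  series:
    - [[255, 0, -0.6, 0, 0, 0, -0.8], [255, 0, 0, -1.3, 0, 0, 0], [255, 0, 0, -1.3, 0, 0, 0], [255, 0, 0, -0.6, 0, 0, 0], [255, 0, 0, 0, 0, 0, 0], [255, 0, 0, 0, 0, 0, 0], [255, 0, 0, 0, 0, 0, 0]]

```text
time: 9.32
eef_pos: [0.5037, -0.2955, 0.0143]
orientation: [-0.169, -3.136, -0.003]
ft_force: [0.2, -0.5, -1.3]
gripper_width: 0.0186
```

```bash
python3 w.py | egrep 'tcp|teal|yellow'
```

```text
t 9.3167 tcp mm [ 503.7 -295.5   14.3] jaw deg 83.8 tool z [-0.001  0.002 -1.   ] w 0.01861005606585488 f [ 0.2 -0.5 -1.3]
wrist teal px [258. 195.] ctr [ 479.7 -291.8] size [100.2  19.3] axis deg -5.6 z 48.0 z95 49.1
wrist yellow px [251. 144.] ctr [ 472.6 -293.4] size [119.9  71.5] axis deg -5.4 z 6.9 z95 8.0
wrist yellow px [233. 320.] ctr [ 573.6 -319.8] size [19.2  2.7] axis deg -12.7 z 6.9 z95 44.2
wrist yellow px [283. 319.] ctr [ 576.7 -284.3] size [20.2  2.7] axis deg 0.4 z 7.1 z95 77.6
```

Emit:
play_rows:
  series:
    - [[255, 0, -0.1, -1.0, 0, 0, 0], [255, 0, 0, -0.6, 0, 0, 0], [255, 0, 0, 0, 0, 0, 0], [255, 0, 0, 0, 0, 0, 0], [255, 0, 0, 0, 0, 0, 0]]

```text
time: 9.78
eef_pos: [0.5048, -0.2974, -0.0018]
orientation: [0.169, 3.136, 0.001]
ft_force: [0.3, 1.1, -0.3]
gripper_width: 0.0191
```

Emit:
play_rows:
  series:
    - [[255, 0, 0, -0.3, 0, 0, 0], [255, 0, 0, -0.1, 0, 0, 0], [255, 0, 0, 0, 0, 0, 0], [255, 0, 0, 0, 0, 0, 0]]

```text
time: 10.12
eef_pos: [0.505, -0.2975, -0.0061]
orientation: [0.17, 3.136, 0.001]
ft_force: [-0.3, 0.3, -0.3]
gripper_width: 0.0185
```

Emit:
play_rows:
  series:
    - [[255, 0, 0, -0.1, 0, 0, 0], [255, 0, 0, 0, 0, 0, 0]]

```text
time: 10.28
eef_pos: [0.5052, -0.2976, -0.0067]
orientation: [0.169, 3.135, 0.0]
ft_force: [0.3, 0.4, -1.4]
gripper_width: 0.0182
```

Emit:
play_rows:
  series:
    - [[165, 0, 0, 0, 0, 0, 0], [165, 0, 0, 0, 0, 0, 0], [165, 0, 0, 0, 0, 0, 0], [165, 0, 0, 0, 0, 0, 0], [165, 0, 0, 0, 0, 0, 0]]

```text
time: 10.7
eef_pos: [0.5058, -0.298, -0.0062]
orientation: [0.169, 3.134, -0.0]
ft_force: [-0.5, 0.6, 0.1]
gripper_width: 0.0302
```

Released at a 30 mm opening. Raising straight up.

Emit:
play_rows:
  series:
    - [[165, 0, 0, 0.5, 0, 0, 0], [165, 0, 0, 1, 0, 0, 0], [165, 0, 0, 2, 0, 0, 0], [165, 0, 0, 3, 0, 0, 0], [0, 0, 0, 3, 0, 0, 0], [0, 0, 0, 0, 0, 0, 0], [0, 0, 0, 0, 0, 0, 0]]

```text
time: 11.28
eef_pos: [0.5042, -0.297, 0.0958]
orientation: [0.169, 3.136, 0.001]
ft_force: [-0.4, 0.7, -0.3]
gripper_width: 0.0655
```

```bash
python3 w.py | egrep 'tcp|teal|yellow'
```

```text
t 11.2833 tcp mm [ 504.2 -297.    95.8] jaw deg 83.8 tool z [ 0.001  0.001 -1.   ] w 0.06547358140120535 f [-0.4  0.7 -0.3]
wrist teal px [258. 161.] ctr [ 480.2 -293.9] size [97.  17.6] axis deg -5.6 z 26.7 z95 27.9
wrist yellow px [256. 164.] ctr [ 502.8 -296.6] size [180.2  71.3] axis deg -5.6 z 6.9 z95 8.0
```

The brush lies flat (top at z = 26.7 mm), centred, at -5.6° against the slot's -5.6°. Now the spatula.

Emit:
play_rows:
  series:
    - [[0, 0.1, 2, 0, 0, 0, 0.5], [0, 0.1, 4, 0, 0, 0, 0.7], [0, 0.1, 4, 0, 0, 0, 0.7], [0, 0.1, 4, 0, 0, 0, 0.7], [0, 0.2, 4, 0, 0, 0, 0.7], [0, 0.2, 4, 0, 0, 0, 0.7], [0, 0.2, 4, 0, 0, 0, 0.7], [0, 0.3, 4, 0, 0, 0, 0.7], [0, 0.3, 4, 0, 0, 0, 0.7], [0, 0.3, 4, 0, 0, 0, 0.7], [0, 0.3, 4, 0, 0, 0, 0.7], [0, 0.3, 4, 0, 0, 0, 0.7]]

```text
time: 12.33
eef_pos: [0.5223, 0.172, 0.0901]
orientation: [0.041, -3.138, 0.007]
ft_force: [0.4, -0.6, -0.4]
gripper_width: 0.0854
```

Emit:
play_rows:
  series:
    - [[0, 0.3, 4, 0, 0, 0, 0.7], [0, 0.3, 4, 0, 0, 0, 0.7], [0, 0.3, 3, 0, 0, 0, 0.7], [0, 0, 0, 0, 0, 0, 0], [0, 0, 0, 0, 0, 0, 0], [0, 0, 0, 0, 0, 0, 0]]

```text
time: 12.83
eef_pos: [0.5269, 0.2949, 0.0849]
orientation: [0.119, -3.131, 0.008]
ft_force: [-0.3, -0.4, -0.6]
gripper_width: 0.0849
```

```bash
python3 w.py | egrep 'tcp|wood'
```

```text
t 12.8333 tcp mm [526.9 294.9  84.9] jaw deg 94.4 tool z [-0.008 -0.005 -1.   ] w 0.08490628474479264 f [-0.3 -0.4 -0.6]
wrist wood px [284. 156.] ctr [499.7 313.7] size [91.  16.1] axis deg -5.7 z 18.4 z95 20.5
```

```bash
python3 w.py w3| egrep 'tcp|wood'; python3 -c "
from m import *
for c in ('top','side'):
  I,D=arm.snapshot(c); objs(c,I,D,arm.camera_params(c))" | egrep 'wood|teal'
```

```text
t 12.8833 tcp mm [526.8 294.2  84.8] jaw deg 94.3 tool z [-0.008 -0.006 -1.   ] w 0.08591585366506915 f [-0.8 -1.   0.1]
wrist wood px [285. 156.] ctr [499.8 313.7] size [91.  16.1] axis deg -5.7 z 18.4 z95 20.5
top teal px [152. 115.] ctr [682.7 255.2] size [75.2 18. ] axis deg -75.3 z 13.7 z95 17.3
top teal px [385. 194.] ctr [ 480.  -293.5] size [96.4 17. ] axis deg -5.5 z 25.4 z95 28.3
top teal px [133. 254.] ctr [347.6 282.8] size [70.9 27.6] axis deg -52.7 z 25.4 z95 29.5
top wood px [214.  47.] ctr [823.1  99.8] size [49.7 39.4] axis deg 85.0 z 89.3 z95 104.1
top wood px [496. 170.] ctr [ 533.4 -559. ] size [68.1 32.4] axis deg -26.8 z 31.1 z95 34.3
top wood px [121. 188.] ctr [503.6 321.1] size [95.1 21.8] axis deg 4.0 z 18.4 z95 21.8
top wood px [352. 182.] ctr [ 507.8 -219. ] size [67.1 37.6] axis deg -2.1 z 29.3 z95 32.4
side teal px [289. 119.] ctr [680.  254.1] size [76.5 17. ] axis deg -75.5 z 13.8 z95 16.7
side teal px [166. 127.] ctr [327.4 306.2] size [132.8  28.2] axis deg -53.6 z 23.7 z95 27.8
side teal px [280. 302.] ctr [ 479.3 -295.5] size [97.3 19.1] axis deg -6.1 z 24.8 z95 26.9
side wood px [161.  17.] ctr [397.3 865.6] size [293.6  23.3] axis deg 0.4 z 69.9 z95 129.7
side wood px [201.  66.] ctr [479.1 570.9] size [62.9 27.8] axis deg 64.8 z 33.0 z95 35.1
side wood px [224. 116.] ctr [501.4 320.6] size [93.6 24.4] axis deg 3.2 z 16.6 z95 20.7
side wood px [363. 128.] ctr [821.2  90.3] size [51.5 31.8] axis deg -33.7 z 85.9 z95 105.2
side wood px [283. 268.] ctr [ 508.2 -221. ] size [69.1 41. ] axis deg 0.2 z 28.4 z95 31.0
```

View pics/w3.png

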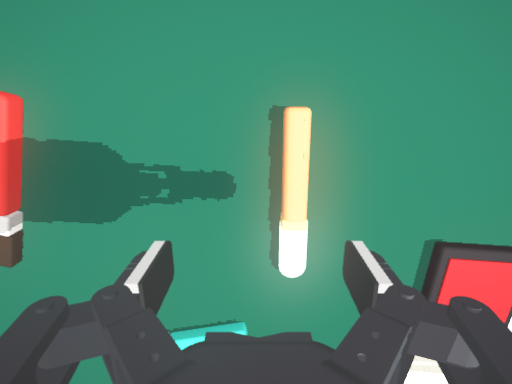

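Wrist view: the spatula is at (295,165), nearly square to the jaws. Glare had cut the colour mask, and the top view shows the spatula unmoved. I'll use depth for the exact pose.

Run:
```python
from h import *
P=arm.camera_params('wrist');I,D=arm.snapshot('wrist');W=wgrid(D,P)*1000
m=(abs(W[...,2]-20.5)<3.5)&(abs(W[...,0]-505)<65)&(abs(W[...,1]-320)<35)
q=W[m][:,:2].astype(np.float32); print(len(q),cv2.minAreaRect(q), np.median(W[m][:,2]))
vx=cv2.fitLine(q,cv2.DIST_L2,0,.01,.01).ravel(); print(np.degrees(np.arctan(vx[1]/vx[0])),vx[2:])
print(q.min(0),q.max(0)); print(arm.sense()['eef_pos'])
```

```text
3052 ((504.98553466796875, 322.947509765625), (99.84967041015625, 20.97382926940918), 4.6973137855529785) 20.60047247984587
4.59687 [502.2846  322.51965]
[454.92914 309.57822] [554.8244 337.3853]
[0.52771554 0.29356089 0.08581271]
```

Emit:
play_rows:
  series:
    - [[0, 0.2, 3.1, 0, 0.3, -0.5, 0.3], [0, 0, 0, 0, 0, 0, 0], [0, 0, 0, -2, 0, 0, 0], [0, 0, 0, -2, 0, 0, 0], [0, 0, 0, -1, 0, 0, 0], [0, 0, 0, 0, 0, 0, 0], [0, 0, 0, 0, 0, 0, 0]]

```text
time: 13.67
eef_pos: [0.533, 0.32, 0.0374]
orientation: [-0.109, 3.133, 0.003]
ft_force: [0.3, -0.4, 1.4]
gripper_width: 0.0853
```

Emit:
play_rows:
  series:
    - [[0, -0.3, 0.5, 0, 0, 0, 0.6], [0, 0, 0, -1.5, 0, 0, 0], [0, 0, 0, -1.5, 0, 0, 0], [0, 0, 0, -0.7, 0, 0, 0], [0, 0, 0, 0, 0, 0, 0], [0, 0, 0, 0, 0, 0, 0]]

```text
time: 14.17
eef_pos: [0.5329, 0.3271, 0.0053]
orientation: [-0.126, 3.126, 0.01]
ft_force: [0.2, 0.4, 0.9]
gripper_width: 0.0856
```

Emit:
play_rows:
  series:
    - [[0, -0.4, -0.2, -1.0, 0, 0.5, 0], [0, 0, 0, -0.4, 0, 0, 0], [0, 0, 0, 0, 0, 0, 0], [0, 0, 0, 0, 0, 0, 0]]

```text
time: 14.5
eef_pos: [0.5298, 0.3259, -0.0074]
orientation: [-0.127, 3.133, 0.013]
ft_force: [-0.4, 0.1, -0.1]
gripper_width: 0.0854
```

```bash
python3 w.py | egrep 'tcp|wood'
```

```text
t 14.5 tcp mm [529.8 325.9  -7.4] jaw deg 94.6 tool z [ 0.005  0.008 -1.   ] w 0.0854055762076833 f [-0.4  0.1 -0.1]
wrist wood px [251. 231.] ctr [500.4 323. ] size [90.3 19.8] axis deg 4.6 z 20.5 z95 21.7
```

Emit:
play_rows:
  series:
    - [[0, 0, 0, -0.5, -0.5, 0.3, 0], [255, 0, 0, 0, 0, 0, 0], [255, 0, 0, 0, 0, 0, 0], [255, 0, 0, 0, 0, 0, 0], [255, 0, 0, 0, 0, 0, 0], [255, 0, 0, 0, 0, 0, 0], [255, 0, 0, 0, 0, 0, 0], [255, 0, 0, 0, 0, 0, 0], [255, 0, 0, 0, 0, 0, 0], [255, 0, 0, 0, 0, 0, 0]]

```text
time: 15.38
eef_pos: [0.5308, 0.3265, -0.0117]
orientation: [-0.127, 3.138, -0.001]
ft_force: [0.1, 0.5, -0.3]
gripper_width: 0.0187
```

Emit:
play_rows:
  series:
    - [[255, 0, 0, 1, 0, 0, 0], [255, 0, 0, 2, 0, 0, 0], [255, 0, 0, 2, 0, 0, 0], [255, 0, 0, 2, 0, 0, 0], [255, 0, 0, 0, 0, 0, 0], [255, 0, 0, 0, 0, 0, 0], [255, 0, 0, 0, 0, 0, 0]]

```text
time: 15.97
eef_pos: [0.5291, 0.3254, 0.0623]
orientation: [0.127, -3.138, 0.002]
ft_force: [1.1, 0.4, -0.7]
gripper_width: 0.0183
```

```bash
python3 w.py | egrep 'tcp|wood'
```

```text
t 15.9667 tcp mm [529.1 325.4  62.3] jaw deg 94.6 tool z [-0.001 -0.002 -1.   ] w 0.018294311795860288 f [ 1.1  0.4 -0.7]
wrist wood px [254. 221.] ctr [498.9 323.8] size [90.4 20. ] axis deg 5.3 z 94.7 z95 95.9
```

Emit:
play_rows:
  series:
    - [[255, 0, -2, 0.1, 0, 0, -0.6], [255, 0, -3.8, 0.1, 0, 0, -0.9], [255, 0, -3.8, 0.1, 0, 0, -0.9], [255, 0, -3.8, 0.1, 0, 0, -0.9], [255, 0, -3.8, 0.1, 0, 0, -0.9], [255, 0, -3.8, 0.1, 0, 0, -0.9], [255, 0, -3.8, 0.1, 0, 0, -0.9], [255, 0, -3.8, 0.1, 0, 0, -0.9], [255, 0, -3.8, 0.1, 0, 0, -0.9], [255, 0, -3.8, 0.1, 0, 0, -0.9], [255, 0, -3.8, 0.1, 0, 0, -0.9], [255, 0, -3.8, 0.1, 0, 0, -0.9]]

```text
time: 17.02
eef_pos: [0.5165, -0.1235, 0.0611]
orientation: [-0.15, -3.12, 0.0]
ft_force: [1.1, 0.2, -0.7]
gripper_width: 0.0188
```

Emit:
play_rows:
  series:
    - [[255, 0, 0, 0, 0, 0, 0], [255, 0, 0, 0, 0, 0, 0], [255, 0, 0, 0, 0, 0, 0]]

```text
time: 17.27
eef_pos: [0.514, -0.1314, 0.0585]
orientation: [-0.168, -3.115, 0.003]
ft_force: [0.5, 0.7, -0.8]
gripper_width: 0.0182
```

```bash
python3 w.py | egrep 'tcp|wood|blue|yellow'
```

```text
t 17.2667 tcp mm [ 514.  -131.4   58.5] jaw deg 83.8 tool z [-0.022 -0.001 -1.   ] w 0.018219560290177503 f [ 0.5  0.7 -0.8]
wrist wood px [258. 196.] ctr [ 489.3 -127.6] size [99.2 20.1] axis deg -6.3 z 91.8 z95 93.3
wrist wood px [132. 214.] ctr [ 509.  -218.2] size [69.1 39.3] axis deg -0.6 z 30.7 z95 31.8
wrist yellow px [ 59. 182.] ctr [ 503.5 -287.1] size [180.   45.4] axis deg -4.6 z 6.9 z95 7.9
wrist yellow px [ 13. 246.] ctr [ 529.9 -330.6] size [117.   11.2] axis deg -7.5 z 6.9 z95 8.2
wrist blue px [272.  75.] ctr [ 424. -117.] size [56.9 10.8] axis deg 74.2 z 15.9 z95 16.9
wrist blue px [233. 156.] ctr [ 497.6 -139.4] size [138.3  69.7] axis deg -5.6 z 6.9 z95 8.0
wrist blue px [299. 224.] ctr [ 530.6 -101.3] size [23.7  1.8] axis deg -3.6 z 15.8 z95 16.8
wrist blue px [ 39. 319.] ctr [ 595.  -320.1] size [56.5 10. ] axis deg 75.3 z 15.7 z95 16.7
```

Emit:
play_rows:
  series:
    - [[255, 0.4, -1.0, 0, 0, -1.2, 0.5], [255, 0, 0, 0, 0, 0, 0], [255, 0, 0, -1.3, 0, 0, 0], [255, 0, 0, -1.3, 0, 0, 0], [255, 0, 0, -1.0, 0, 0, 0], [255, 0, 0, 0, 0, 0, 0], [255, 0, 0, 0, 0, 0, 0], [255, 0, 0, 0, 0, 0, 0]]

```text
time: 17.98
eef_pos: [0.5171, -0.1296, 0.0197]
orientation: [-0.132, -3.133, -0.005]
ft_force: [0.6, -0.3, -1.1]
gripper_width: 0.0185
```

```bash
python3 w.py | egrep 'tcp|wood|blue'
```

```text
t 17.9833 tcp mm [ 517.1 -129.6   19.7] jaw deg 85.2 tool z [-0.006  0.003 -1.   ] w 0.018500203560182706 f [ 0.6 -0.3 -1.1]
wrist wood px [257. 196.] ctr [ 491.9 -126.7] size [99.2 20.1] axis deg -4.8 z 52.5 z95 53.7
wrist wood px [ 97. 231.] ctr [ 509.3 -218.4] size [69.6 39.8] axis deg -1.2 z 30.8 z95 31.8
wrist blue px [22. 56.] ctr [ 411.8 -240.6] size [23.8  1.7] axis deg 84.8 z 15.7 z95 16.9
wrist blue px [281. 106.] ctr [ 461.3 -104.2] size [125.6  57.8] axis deg 28.0 z 15.7 z95 16.9
wrist blue px [225. 152.] ctr [ 493.2 -138.9] size [129.9  70.6] axis deg -5.5 z 6.9 z95 7.9
wrist blue px [234. 321.] ctr [ 591.9 -152.3] size [20.4  3.7] axis deg -6.0 z 7.0 z95 7.9
wrist blue px [282. 320.] ctr [ 594.6 -117.4] size [20.7  2.3] axis deg -3.0 z 6.9 z95 8.0
```

Emit:
play_rows:
  series:
    - [[255, 0.1, -1.2, 0, -0.2, -0.3, -0.7], [255, 0, 0, 0, 0, 0, 0], [255, 0, 0, 0, 0, 0, 0], [255, 0, 0, 0, 0, 0, 0]]

```text
time: 18.37
eef_pos: [0.52, -0.1434, 0.0218]
orientation: [0.154, 3.135, -0.002]
ft_force: [0.3, 0.2, -1.2]
gripper_width: 0.0187
```

```bash
python3 w.py | egrep 'tcp|wood|blue'
```

```text
t 18.3667 tcp mm [ 520.  -143.4   21.8] jaw deg 84.4 tool z [ 0.003 -0.002 -1.   ] w 0.018732262108409514 f [ 0.3  0.2 -1.2]
wrist wood px [257. 196.] ctr [ 494.6 -139.8] size [99.2 20.1] axis deg -5.9 z 54.3 z95 55.4
wrist wood px [122. 223.] ctr [ 509.3 -218.6] size [69.5 39.8] axis deg -1.7 z 30.8 z95 31.8
wrist blue px [308. 113.] ctr [ 478.  -103.1] size [152.4  63. ] axis deg 21.9 z 15.7 z95 16.8
wrist blue px [35. 51.] ctr [ 411.3 -246.8] size [35.8  1.8] axis deg 84.6 z 15.8 z95 16.9
wrist blue px [280. 129.] ctr [ 489.  -138.4] size [121.7  70.2] axis deg -5.4 z 6.9 z95 8.0
wrist blue px [224. 224.] ctr [ 522.1 -164.8] size [44.8 14.1] axis deg -38.4 z 7.0 z95 7.9
wrist blue px [233. 319.] ctr [ 596.  -167.5] size [17.2  3.7] axis deg -7.2 z 7.0 z95 7.7
wrist blue px [283. 319.] ctr [ 599.2 -131.8] size [18.6  2.9] axis deg -4.2 z 7.1 z95 85.0
wrist blue px [ 28. 344.] ctr [ 595.  -315.8] size [27.6  3. ] axis deg 83.9 z 15.8 z95 16.5
```

Emit:
play_rows:
  series:
    - [[255, -0.1, 0.1, -1.0, 0, 0, 0], [255, 0, 0, -0.8, 0, 0, 0], [255, 0, 0, 0, 0, 0, 0], [255, 0, 0, 0, 0, 0, 0], [255, 0, 0, 0, 0, 0, 0]]

```text
time: 18.83
eef_pos: [0.5184, -0.1423, 0.0015]
orientation: [0.155, 3.135, -0.002]
ft_force: [-0.3, -0.0, -1.3]
gripper_width: 0.019
```

Emit:
play_rows:
  series:
    - [[255, 0, 0, -0.4, 0, 0, 0], [255, 0, 0, -0.2, 0, 0, 0], [255, 0, 0, 0, 0, 0, 0], [255, 0, 0, 0, 0, 0, 0]]

```text
time: 19.17
eef_pos: [0.5183, -0.142, -0.0053]
orientation: [0.154, 3.136, -0.001]
ft_force: [-0.2, -0.1, -1.1]
gripper_width: 0.0188
```

Emit:
play_rows:
  series:
    - [[255, 0, 0, -0.1, 0, 0, 0], [255, 0, 0, 0, 0, 0, 0], [165, 0, 0, 0, 0, 0, 0], [165, 0, 0, 0, 0, 0, 0], [165, 0, 0, 0, 0, 0, 0], [165, 0, 0, 0, 0, 0, 0], [165, 0, 0, 0, 0, 0, 0]]

```text
time: 19.75
eef_pos: [0.5195, -0.1424, -0.0052]
orientation: [0.154, 3.133, -0.002]
ft_force: [0.1, -0.2, -0.2]
gripper_width: 0.0302
```

Emit:
play_rows:
  series:
    - [[165, 0, 0, 0.5, 0, 0, 0], [165, 0, 0, 1, 0, 0, 0], [165, 0, 0, 2, 0, 0, 0], [165, 0, 0, 3, 0, 0, 0], [165, 0, 0, 3, 0, 0, 0], [165, 0, 0, 2, 0, 0, 0], [165, 0, 0, 0, 0, 0, 0], [165, 0, 0, 0, 0, 0, 0]]

```text
time: 20.42
eef_pos: [0.5175, -0.1418, 0.119]
orientation: [0.154, 3.134, -0.002]
ft_force: [-0.5, 0.6, -0.8]
gripper_width: 0.0299
```

```bash
python3 w.py w4| egrep 'tcp|wood|blue|yellow|teal'; python3 -c "
from m import *
for c in ('top','side'):
  I,D=arm.snapshot(c); objs(c,I,D,arm.camera_params(c))
  if c=='side': cv2.imwrite('pics/fin.png',cv2.resize(I[200:340,200:380],None,fx=4,fy=4))" | egrep 'wood|teal'
```

```text
t 20.4167 tcp mm [ 517.5 -141.8  119. ] jaw deg 84.4 tool z [ 0.004 -0.001 -1.   ] w 0.02989751183059003 f [-0.5  0.6 -0.8]
wrist teal px [ 80. 154.] ctr [ 479.8 -293.4] size [97.  18.9] axis deg -6.1 z 26.6 z95 27.9
wrist wood px [258. 154.] ctr [ 493.4 -138.9] size [98.6 19.4] axis deg -5.5 z 26.6 z95 27.9
wrist wood px [170. 182.] ctr [ 509.  -218.2] size [68.6 38.8] axis deg -0.7 z 30.8 z95 31.8
wrist yellow px [ 93. 159.] ctr [ 502.7 -298.5] size [179.4  68.4] axis deg -5.5 z 6.8 z95 8.0
wrist blue px [33. 80.] ctr [ 412.1 -320.8] size [46.1 24.3] axis deg -50.8 z 15.6 z95 16.7
wrist blue px [288. 120.] ctr [ 483.  -103.6] size [159.7  63.8] axis deg 20.6 z 15.8 z95 16.8
wrist blue px [260. 159.] ctr [ 517.5 -141.2] size [178.   69.8] axis deg -5.6 z 6.9 z95 8.0
wrist blue px [ 77. 265.] ctr [ 580.1 -327.6] size [36.  31.1] axis deg 85.0 z 15.8 z95 16.9
wrist blue px [258. 270.] ctr [ 611.8 -150.4] size [56.6  3. ] axis deg 84.1 z 16.0 z95 16.9
top teal px [152. 115.] ctr [681.3 255. ] size [75.2 17.4] axis deg -75.2 z 13.5 z95 17.2
top teal px [122. 263.] ctr [328.3 308.4] size
[... 350 characters left out ...]
0.1 570.4] size [58.4 28.9] axis deg 64.1 z 32.9 z95 35.9
side teal px [166. 127.] ctr [328.1 304.8] size [133.9  27.9] axis deg -52.4 z 23.7 z95 27.7
side teal px [270. 304.] ctr [ 458.5 -293.3] size [55.9 18.2] axis deg -6.3 z 24.8 z95 27.1
side wood px [161.  17.] ctr [398.8 865. ] size [296.2  20.8] axis deg 0.9 z 70.0 z95 129.6
side wood px [201.  66.] ctr [479.2 570.4] size [59.1 28.4] axis deg 65.7 z 32.8 z95 35.3
side wood px [363. 128.] ctr [820.4  89.6] size [51.2 34.5] axis deg -35.3 z 86.1 z95 106.0
side wood px [264. 240.] ctr [ 492.1 -140.7] size [97.4 20.5] axis deg -4.9 z 24.2 z95 26.9
side wood px [279. 267.] ctr [ 508.  -220.5] size [68.3 39.5] axis deg -0.3 z 28.8 z95 30.8
```

View pics/fin.png

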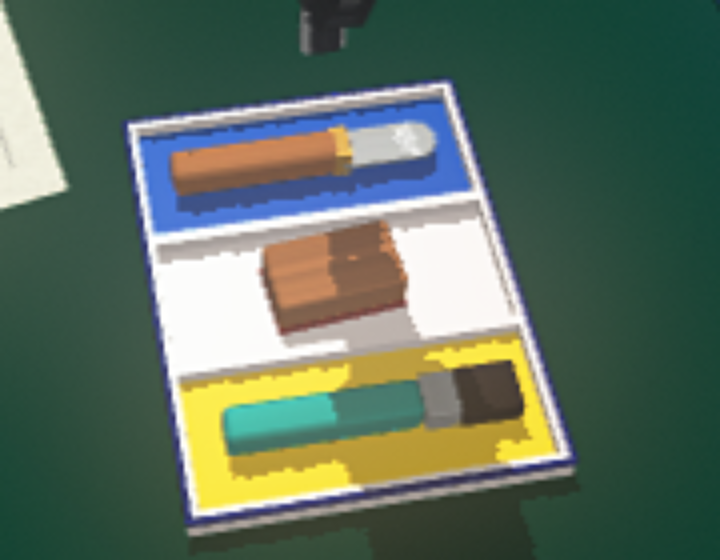

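The final view shows the spatula flat in blue at (300,155) and the brush flat in yellow at (370,405), with the gripper clear above. Handing in.

```bash
python3 -c "
from plant import arm
print(arm.close_job())"
```

```text
the job is handed in; nothing more can be done
None
```

The middle-sized teal brush now lies in the yellow compartment and the wooden-handled spatula in the blue one. Both were lowered to the pads and released, brush first. I handed the job in at about 20.6 s of robot time.

- **Final position:** both lie flat, with their tops at z ≈ 26.6 mm, about 20 mm above the pads. The last wrist view has the brush at −6.1° (−5.6° in the view before) against the slot's −5.5°. The spatula is at −5.5° against −5.6°. Both are centred across their compartments to within about 2 mm, the gripper is clear, and the stamp has not moved.
- **First grasp missed:** the fingers closed above the brush without moving it. The cameras put the closed fingertips about 15 mm behind the reported tool point, not 14 mm ahead as the text says. I used the measured offset from then on, and both later grasps held (18.6 mm and 18.7 mm opening on the 20 mm handles).
- **Readings that disagreed:** one wrist reading of the spatula's angle was wrong because glare cut the colour mask; depth and the top view corrected it. In the last check, shadow or the gripper hid all of the brush from the top view's colour mask and about half of its handle from the side's. The wrist measurement and the side picture both confirmed where it lies.

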